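Slide the auxiliary lens into its cell

TASK

Put the red-ringed lens that lies on the blue block into its cell without picking it up: with the fingertips push it gently across the block and over the edge of the large round recess until it drops in and lies flat on the bottom, then take the hand away. Do not pinch, lift or tip over the lens or let it slide off the block, and leave the black cap in the small recess and everything else on the worktop where it is.

Things in the scene. Friction and masses are not known exactly. Their poses are not given: they have to be found in the camera images.
- block: Fixed blue block, 210 mm along its x, 160 along y, 22 high, with a flat top (deck) and two round recesses 10 mm deep. Origin: centre of its underside, at worktop height; z up. Large recess (lens cell): 60 mm across, centred at x +50 mm, y 0. Small one: 42 mm across, at x +74, y +53 mm. The half at negative x is plain deck. It stands turned by up to 100 degrees either way.
- cell (a point): Centre of the floor of the large recess: 12 mm above the worktop, 10 mm below the deck. Axes as the block's.
- lens: Loose lens, about 75 g: red ring 54 mm across and 11 mm high, on it a black collar 48 mm across, 18 mm high in all. Origin: centre of its underside. Starts flat on the plain half of the deck, 95 to 122 mm from the middle of the large recess. Pushed on, its front dips when its middle is about 13 mm short of the recess's middle, then it drops flat, with 3 mm play, 8 mm proud of the deck.
- cap: Black dust cap, 36 mm across, 13 mm high, loose in the block's small recess, where it stays. Origin: centre of its underside.
- eyepiece: Spare black eyepiece standing on the worktop, 37 mm across, 44 mm high; bystander. Origin: centre of its underside.
- blower: Dark rubber lens blower with a red nozzle, standing, 49 mm across, 98 mm high; bystander. Origin: centre of its underside.
- petri: Petri dish with lid, 60 mm across, 14 mm high, on the worktop; bystander. Origin: centre of its underside.
- can: White screw-top can with a black lid, 34 mm across, 59 mm high, standing on the worktop; bystander. Origin: centre of its underside.
- tweezers: Steel tweezers lying on the worktop, 125 mm long (along their y), 9 mm high; bystander. Origin: centre of the underside.
There are look-alikes about, which are no part of the job. Leave any purple or turquoise look-alike of the lens alone.

How it is judged:
By the outcome, as a careful person would: the job done as asked, in the order asked, and still so for the second after the job is handed in, with the robot touching nothing.
It also fails if it takes over 42 s, if anything falls off the work surface, if the arm or the gripper's body presses on something with over 40 N, if the wrist force passes 120 N, or if a joint passes its speed limit or range.

ROBOT

A 6-joint arm with a two-finger parallel gripper is mounted at the origin on a cart in front of the work surface, level with it; the furniture and walls round the work are solid. World frame = base frame: x ahead of the robot, y to its left, z up, the work surface at z = 0. Lengths are in m, angles in rad, forces in N, time in s.
With the tool pointing down it reaches from about 0.4 to 0.825 m from the base axis. Payload 7 kg.
Tool frame: the origin (TCP) lies between the finger pads; the fingertips stand 22 mm ahead of it and the grasp point (between the pads) lies 3 mm ahead of it (arm.tip_reach is the distance from the TCP to the fingertips, in m); z points along the fingers, y is the line along which they close (so a half turn about z gives the same grasp; the last joint's range is limited). The gripper opens to 88 mm and grips with 3 to 60 N. Pads are 19 mm wide; open, the fingers measure 130 mm over their backs; the gripper's body (78 mm by 193 mm) begins 47 mm behind the grasp point.
Start: joints at [1.624, 0.359, 0.012, 0, -1.224, -0.288], TCP at [0.157, 0.656, 0.249] pointing down, gripper open.
Joint ranges: [-3.07, 3.07], [-1.43, 2.12], [-1.02, 1.25], [-3.03, 1.67], [-3.05, -0], [-3.03, 3.03]. Speed limits (rad/s): [2.39, 2.39, 3.01, 3.14, 3.14, 3.14].

INTERFACE

Orientations are given as [roll, pitch, yaw] about the fixed x, y, z axes, in that order (R = Rz(yaw) Ry(pitch) Rx(roll)).
In Python, from station import arm, viewer gives the robot as it stands. The module is installed in compiled form; this text tells all that it offers.
- The arm moves only by the tool apply_moves, never from a script. Its argument "commands" is a list that holds one entry, the list of rows, each a list of 5 numbers: the closure, from -1 (fully open) to 1 (shut), then the shift along the world's x, y, z as a fraction of full scale, then the turn about the world's z as a fraction of full scale. In form: [[[fingers, tx, ty, tz, yaw], ...]]. A call has 1 to 12 rows; each row shifts and turns the commanded pose from where the row before left it; what a row does not reach is not made up. Full scale, the value 1, is 20 cm for a shift and pi rad for a turn. A row lasts 1/10 s, in which the tool goes at most 50 mm and 8.59 degrees, less where a joint would pass 70% of its speed; a pose out of reach is approached as far as the arm can. A call with a number of a shift or a turn outside -1 to 1 is refused whole. A call with a gripper value outside its range is refused whole. The fingers move at their own pace and stop on an object; "force" is the grip in N (left out, the last holds). Time passes only in rows, so rows that do not move let the fingers close. It gives the time, the measured TCP pose, the force, the opening and the grip force at its end, in the units of the state.
- arm.get_state(): the state, without advancing time (a new reading comes with each control period).
- viewer.grab_frame(name): name is "side" or "top"; returns a dict with "image" (400x640x3 uint8, blue, green, red), "mtx" (3x3 intrinsics, pixels), "rvec" (rotation vector, rad) and "tvec" (3), from world to camera coordinates, as OpenCV has them. Camera axes: x right, y down, z forward; pixel columns grow to the right and rows downward; lengths in m; the calibration is good to about 2 mm. A picture is of the moment at which its call begins. There is no depth.
- arm.job_done(): hands the job in; it is judged then, once.
The state is a dict: "t": time; "q": joint angles; "qd": joint speeds; "joint_efforts": joint torques, N m; "eef_pos": TCP position; "ee_rot": TCP orientation; "force": force on the tool from outside, world axes, zero at the start; "moment": the same for the moment, N m; "width": finger opening in m; "gripper_force": force on a finger pad.
Only numpy, scipy, OpenCV 4.12 (cv2) and the standard library are available. Lean on these libraries where they do the work, as an engineer would, in place of code of your own. Each camera call takes 0.05 s, during which the arm holds its last target. There are 200 camera calls.

## Working session

There is one attempt and no reset: what is moved stays moved. The work goes in short steps, Python scripts to look and compute and a tool call to move; the robot and the scene stay as the last step left them, time stands still between calls to the robot, and variables do not carry over. Pictures are saved under pics/ and viewed, at most 10 in all, crops included, and the job is handed in when it is done.

Besides the shell and the picture viewer there is one more tool, called after "Call:" as name(argument=value, ...), one argument or row to a line, values as JSON. apply_moves: Moves the arm, as the interface text tells. Shift numbers are shares of 20 cm and turn numbers shares of pi rad, none past 1 either way. Its arguments: {"type":"object","properties":{"commands":{"type":"array","items":{"type":"array","items":{"type":"array","items":{"type":"number"}}}},"force":{"type":"number"}},"required":["commands"]}

```bash
mkdir -p pics
cat > h.py <<'E'
import numpy as np, cv2
from station import arm, viewer
def grab(n,f=None):
    d=viewer.grab_frame(n)
    if f: cv2.imwrite('pics/'+f,d['image'])
    return d
def p2w(d,uv,z):
    R=cv2.Rodrigues(np.array(d['rvec'],float))[0];t=np.array(d['tvec'],float).ravel()
    n=cv2.undistortPoints(np.array(uv,float).reshape(-1,1,2),np.array(d['mtx'],float),None).reshape(-1,2)
    r=np.c_[n,np.ones(len(n))]@R; c=-R.T@t
    return c+r*((z-c[2])/r[:,2])[:,None]
def w2p(d,P):
    return cv2.projectPoints(np.array(P,float).reshape(-1,3),np.array(d['rvec'],float),np.array(d['tvec'],float),np.array(d['mtx'],float),None)[0].reshape(-1,2)
E
python3 - <<'E'
from h import *
for n in('top','side'):
    d=grab(n,n+'0.png')
    R=cv2.Rodrigues(np.array(d['rvec'],float))[0];print(n,-R.T@np.array(d['tvec']).ravel())
print(arm.get_state(),arm.tip_reach)
E
```

```text
top [0.37504882 0.0076918  1.10757341]
side [ 0.13552862 -0.76021534  0.77083237]
{'t': 0.1, 'q': array([ 1.62409356e+00,  3.59320723e-01,  1.11828373e-02, -2.70172228e-04,
       -1.22410408e+00, -2.88057587e-01]), 'qd': array([ 0.00024769, -0.00397013,  0.00276454,  0.00214495, -0.00055782,
        0.00044656]), 'joint_efforts': array([-1.05126692e-03, -5.84159374e+01,  2.93751580e+01,  7.01555014e+00,
        1.01749896e-02, -4.35217908e-05]), 'eef_pos': array([0.15698088, 0.65609606, 0.24773382]), 'ee_rot': array([ 3.14013442e+00, -1.67195407e-04, -2.34852212e-01]), 'force': array([-0.02622895, -0.99115212, -0.01965242]), 'moment': array([ 0.02705205,  0.02008343, -0.00681197]), 'gripper_force': 0.0, 'width': 0.08764137336046271} 0.022
```

View pics/top0.png

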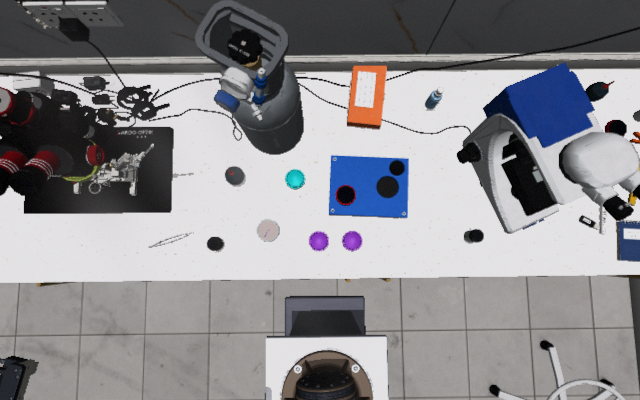

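View pics/side0.png

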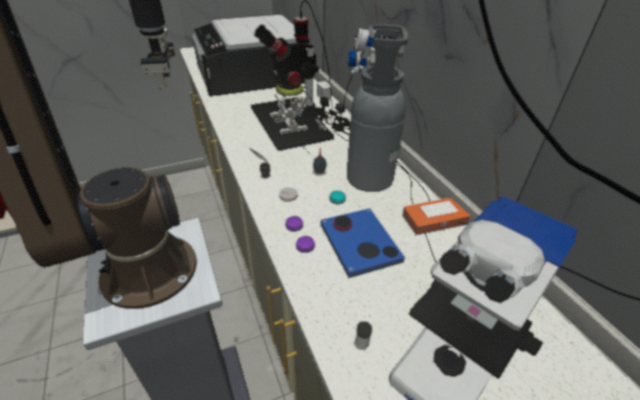

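Top view: block around (369,187), large recess (388,187), cap (398,167), lens (346,195); the purple and turquoise look-alikes are off the block. Now I'll measure precisely.

```bash
cat > m.py <<'E'
from h import *
from scipy.optimize import least_squares
def seg(d,box):
    im=d['image'].astype(int);b,g,r=im[...,0],im[...,1],im[...,2]
    m=np.zeros(b.shape,bool);x0,y0,x1,y1=box;m[y0:y1,x0:x1]=1
    return m&(b>110)&(b>r+70)&(g<140), m&(r>80)&(r>b+40)&(r>g+40)
def lens(d,box,z=.031):
    r=seg(d,box)[1]; v,u=np.nonzero(r)
    (c,rad)=cv2.minEnclosingCircle(np.c_[u,v].astype(np.float32)); return r.sum(),c,rad,p2w(d,[c],z)[0]
E
python3 - <<'E'
from m import *
boxes={'top':(315,140,425,235),'side':(315,200,412,280)}
for n in boxes:
    d=grab(n); bl,r=seg(d,boxes[n])
    cs,_=cv2.findContours(bl.astype(np.uint8),cv2.RETR_EXTERNAL,cv2.CHAIN_APPROX_NONE)
    c=max(cs,key=cv2.contourArea); rc=cv2.minAreaRect(c); print(n,rc)
    if n=='top':
        bx=cv2.boxPoints(rc); W=p2w(d,bx,.022); print(W.mean(0), W)
    print(lens(d,boxes[n],.033))
    # red pixel fit
    v,u=np.nonzero(r); W=p2w(d,np.c_[u,v],.033); (c2,rr)=cv2.minEnclosingCircle(W[:,:2].astype(np.float32)); print('world circ',c2,rr)
    x0,y0,x1,y1=boxes[n]
    k=6; cv2.imwrite(f'pics/crop_{n}.png',cv2.resize(d['image'][y0:y1,x0:x1],None,fx=k,fy=k,interpolation=cv2.INTER_CUBIC))
    # dark blobs inside: recess
    im=d['image'].max(2); dk=np.zeros(im.shape,np.uint8); dk[y0:y1,x0:x1]=(im[y0:y1,x0:x1]<60)
    nn,_,st,ce=cv2.connectedComponentsWithStats(dk)
    for i in range(1,nn):
        if st[i,4]>30: print(st[i],ce[i],p2w(d,[ce[i]],.022)[0])
E
```

```text
top ((368.78680419921875, 186.11610412597656), (78.51520538330078, 58.615806579589844), 2.385944128036499)
[ 0.54654053 -0.12004929  0.022     ] [[ 0.47278451 -0.01046254  0.022     ]
 [ 0.63175162 -0.01932442  0.022     ]
 [ 0.62017491 -0.23139241  0.022     ]
 [ 0.46145108 -0.2190178   0.022     ]]
(np.int64(53), (345.340576171875, 194.80435180664062), 9.826593399047852, array([ 0.52163269, -0.05601336,  0.033     ]))
world circ (0.5217788219451904, -0.055931802839040756) 0.026241889223456383
[390 161  14  14 164] [396.42682927 167.50609756] [ 0.59573812 -0.19591007  0.022     ]
[377 177  21  20 347] [386.98270893 186.52449568] [ 0.544168   -0.16882615  0.022     ]
[337 186  17  17 234] [345.17521368 194.2991453 ] [ 0.52450283 -0.05624882  0.022     ]
side ((362.1878967285156, 239.26113891601562), (69.27394104003906, 54.82857131958008), 61.38954162597656)
(np.int64(67), (409.0, 211.5), 6.800835609436035, array([ 0.72330739, -0.09111344,  0.033     ]))
world circ (0.7291384935379028, -0.09286633133888245) 0.02979283034801483
[336 217  14  10 117] [342.53846154 221.47008547] [ 0.52838182 -0.04504321  0.022     ]
[359 245  19  12 154] [368.23376623 250.63636364] [ 0.54172259 -0.17405304  0.022     ]
[384 248  12   8  79] [389.87341772 251.43037975] [ 0.59373323 -0.19865503  0.022     ]
```

View pics/crop_top.png

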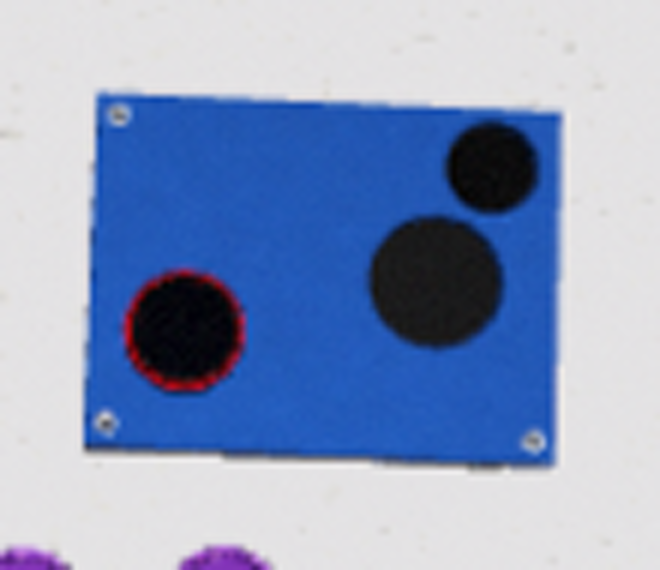

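View pics/crop_side.png

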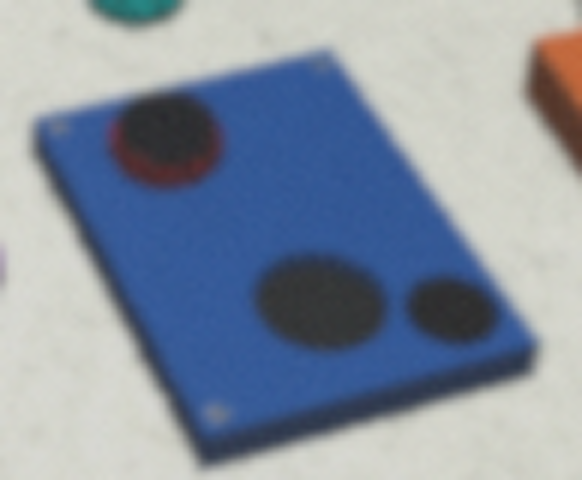

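Lens at about (0.522, -0.056), recess at about (0.544, -0.169), so the push heads along yaw ≈ -1.38, about 115 mm. I'll use the part-open fingertips (36 mm) as a two-point cradle behind the ring. First, travel to behind and above the lens.

Call:
apply_moves(
  commands=[
    [[0.18,0.099,-0.184,0,-0.0202],[0.18,0.099,-0.184,0,-0.0202],[0.18,0.099,-0.184,0,-0.0202],[0.18,0.099,-0.184,0,-0.0202],[0.18,0.099,-0.184,0,-0.0202],[0.18,0.099,-0.184,0,-0.0202],[0.18,0.099,-0.184,0,-0.0202],[0.18,0.099,-0.184,0,-0.0202],[0.18,0.099,-0.184,0,-0.0202]],
  ],
)

```text
t: 1.1
eef_pos: [0.3356, 0.3236, 0.2487]
ee_rot: [-3.141, 0.0, -0.808]
force: [1.0, 0.5, 0.2]
width: 0.0365
gripper_force: 0.0
```

Call:
apply_moves(
  commands=[
    [[0.18,0.099,-0.184,0,-0.0202],[0.18,0.099,-0.184,0,-0.0202],[0.18,0.099,-0.184,0,-0.0202],[0.18,0.099,-0.184,0,-0.0202],[0.18,0.099,-0.184,0,-0.0202],[0.18,0.099,-0.184,0,-0.0202],[0.18,0.099,-0.184,-0.1,-0.0202],[0.18,0.099,-0.184,-0.2,-0.0202],[0.18,0.099,-0.184,-0.2,-0.0202],[0.18,0,0,0,0],[0.18,0,0,0,0]],
  ],
)

```text
t: 2.2
eef_pos: [0.5077, 0.0029, 0.1584]
ee_rot: [3.139, -0.001, -1.379]
force: [0.3, 0.5, 0.2]
width: 0.0361
gripper_force: 0.0
```

Call:
apply_moves(
  commands=[
    [[0.18,0.005,0,-0.1,0],[0.18,0.005,0,-0.1,0],[0.18,0.003,0,-0.1,0],[0.18,0,0,-0.1,0],[0.18,0,0,-0.08,0],[0.18,0,0,-0.04,0],[0.18,0,0,-0.02,0],[0.18,0,0,-0.01,0],[0.18,0,0,0,0],[0.18,0,0,0,0]],
  ],
)

```text
t: 3.2
eef_pos: [0.5111, 0.0043, 0.0501]
ee_rot: [-3.14, 0.0, -1.377]
force: [-0.1, 0.9, 0.7]
width: 0.0357
gripper_force: 0.0
```

Run:
```python
from m import *
s=arm.get_state();print(s['eef_pos'],s['ee_rot'],s['force'])
a=grab('top')['image'][130:240,305:430];b=grab('side')['image'][180:290,305:430]
cv2.imwrite('pics/c1.png',cv2.resize(np.hstack([a,b]),None,fx=3.2,fy=3.2,interpolation=cv2.INTER_CUBIC))
```

```text
[0.51114766 0.0042749  0.0501393 ] [-3.14031254e+00  1.73761472e-04 -1.37682638e+00] [-0.09280562  0.9194666   0.74659149]
```

View pics/c1.png

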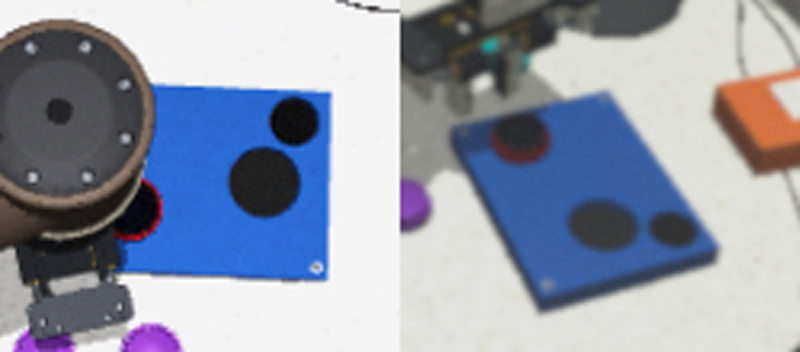

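Both fingertips stand behind the lens (side view: lens at about (520,135) in the composite), straddling the push line; the deck ahead is clear. Approaching and pushing gently.

Call:
apply_moves(
  commands=[
    [[0.18,0.0029,-0.0147,-0.01,0],[0.18,0.0029,-0.0147,0,0],[0.18,0.0029,-0.0147,0,0],[0.18,0.0029,-0.0147,0,0],[0.18,0.0029,-0.0147,0,0],[0.18,0.0029,-0.0147,0,0],[0.18,0.0029,-0.0147,0,0],[0.18,0.0029,-0.0147,0,0],[0.18,0.0029,-0.0147,0,0],[0.18,0.0029,-0.0147,0,0],[0.18,0.0029,-0.0147,0,0],[0.18,0.0029,-0.0147,0,0]],
  ],
)

```text
t: 4.5
eef_pos: [0.5177, -0.0315, 0.0474]
ee_rot: [-3.141, 0.0, -1.377]
force: [-0.1, -0.1, 0.4]
width: 0.0356
gripper_force: 0.2
```

Call:
apply_moves(
  commands=[
    [[0.18,0.0029,-0.0147,0,0],[0.18,0.0029,-0.0147,0,0],[0.18,0.0029,-0.0147,0,0],[0.18,0.0029,-0.0147,0,0],[0.18,0.0029,-0.0147,0,0],[0.18,0.0029,-0.0147,0,0],[0.18,0.0029,-0.0147,0,0],[0.18,0.0029,-0.0147,0,0],[0.18,0.0029,-0.0147,0,0],[0.18,0.0029,-0.0147,0,0],[0.18,0.0029,-0.0147,0,0],[0.18,0,0,0,0]],
  ],
)

```text
t: 5.7
eef_pos: [0.5241, -0.0639, 0.0474]
ee_rot: [-3.142, -0.0, -1.377]
force: [-0.6, -0.2, 1.2]
width: 0.0358
gripper_force: 0.0
```

Run:
```python
from m import *
s=arm.get_state();print(s['eef_pos'],s['ee_rot'],s['force'])
a=grab('top')['image'][130:240,305:430];b=grab('side')['image'][180:290,305:430]
cv2.imwrite('pics/c2.png',cv2.resize(np.hstack([a,b]),None,fx=3.2,fy=3.2,interpolation=cv2.INTER_CUBIC))
```

```text
[ 0.52408074 -0.0639295   0.04740912] [-3.14156396e+00 -4.71951351e-05 -1.37740275e+00] [-0.58542393 -0.19146135  1.24369275]
```

View pics/c2.png

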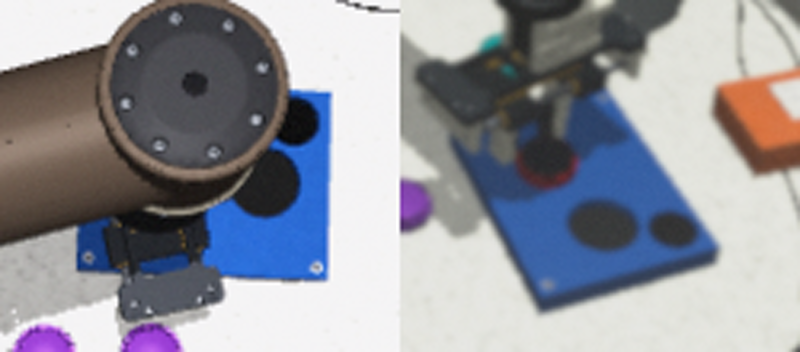

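Lens is moving ahead of the two fingertips, centre at about side composite (547,158), flat. Checking its line to the recess.

Run:
```python
from m import *
d=grab('side')
def f(c): return [305+(c[0]-400)/3.2,180+c[1]/3.2]
W=p2w(d,[f((521,136)),f((547.5,160))],.031); R=p2w(d,[f((603,225))],.022)
print(W,R)
# dark+red mask fit inside deck, finer
im=d['image'].astype(int)[...,:]; 
x0,y0,x1,y1=333,222,364,242
sub=d['image'][y0:y1,x0:x1].astype(int); r=(sub[...,2]>sub[...,0]+15)
v,u=np.nonzero(r); print(u.min()+x0,u.max()+x0,v.min()+y0,v.max()+y0,r.sum())
for c in [(.538,-.0932),(.541,-.093),(.535,-.093)]:
  P=[[c[0]+.027*np.cos(a),c[1]+.027*np.sin(a),.022+h] for a in np.linspace(0,6.28,90) for h in(0,.011)]
  p=w2p(d,P);print(c,p.min(0),p.max(0))
```

```text
[[ 0.5224924  -0.05782281  0.031     ]
 [ 0.53042981 -0.09421557  0.031     ]] [[ 0.5427949 -0.1732318  0.022    ]]
341 359 228 237 61
(0.538, -0.0932) [343.50442455 221.94707707] [363.09048718 238.22121819]
(0.541, -0.093) [344.43094779 221.63080389] [364.0048923  237.87754875]
(0.535, -0.093) [342.513711   222.17533998] [362.10615961 238.46964555]
```

Call:
apply_moves(
  commands=[
    [[0.18,0.0026,-0.0148,0,0],[0.18,0.0026,-0.0148,0,0],[0.18,0.0026,-0.0148,0,0],[0.18,0.0026,-0.0148,0,0],[0.18,0.0026,-0.0148,0,0],[0.18,0.0026,-0.0148,0,0],[0.18,0.0026,-0.0148,0,0],[0.18,0.0026,-0.0148,0,0],[0.18,0.0026,-0.0148,0,0],[0.18,0.0026,-0.0148,0,0]],
  ],
)

```text
t: 6.85
eef_pos: [0.5292, -0.0934, 0.0474]
ee_rot: [3.142, -0.0, -1.377]
force: [-0.4, 0.3, 0.2]
width: 0.0359
gripper_force: 0.2
```

Call:
apply_moves(
  commands=[
    [[0.18,0.0026,-0.0148,0,0],[0.18,0.0026,-0.0148,0,0],[0.18,0.0026,-0.0148,0,0],[0.18,0.0026,-0.0148,0,0],[0.18,0.0026,-0.0148,0,0],[0.18,0.0026,-0.0148,0,0],[0.18,0.0026,-0.0148,0,0],[0.18,0.0026,-0.0148,0,0],[0.18,0,0,0,0]],
  ],
)

```text
t: 7.75
eef_pos: [0.5334, -0.1172, 0.0474]
ee_rot: [3.142, -0.0, -1.377]
force: [-1.0, -0.1, 0.7]
width: 0.036
gripper_force: 0.0
```

Run:
```python
from m import *
s=arm.get_state();print(s['eef_pos'],s['ee_rot'],s['force'])
b=grab('side')['image'][200:280,320:420]
cv2.imwrite('pics/c3.png',cv2.resize(b,None,fx=7,fy=7,interpolation=cv2.INTER_CUBIC))
```

```text
[ 0.53340035 -0.11723949  0.04739109] [ 3.14154886e+00 -4.47672414e-05 -1.37744862e+00] [-0.95596704 -0.11305809  0.74164755]
```

View pics/c3.png

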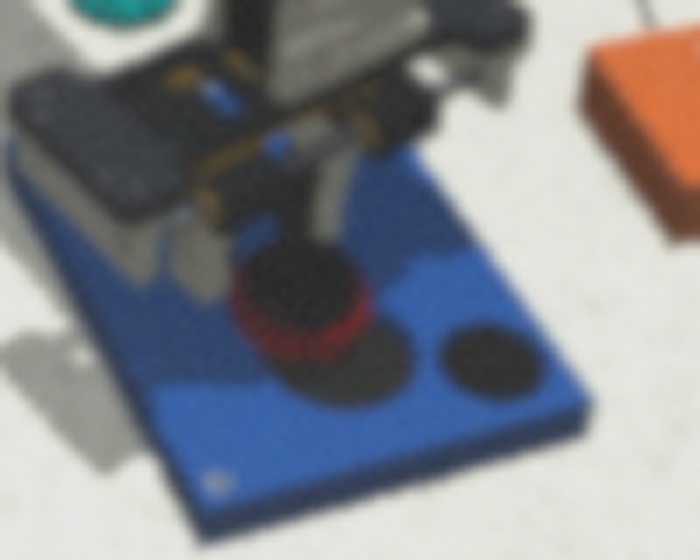

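Lens (ring centre about (302,300)) is flat with its front over the recess at (345,355), well aligned. About 24 mm to go, so slower now.

Call:
apply_moves(
  commands=[
    [[0.18,0.0018,-0.0098,0,0],[0.18,0.0018,-0.0098,0,0],[0.18,0.0018,-0.0098,0,0],[0.18,0.0018,-0.0098,0,0],[0.18,0.0018,-0.0098,0,0],[0.18,0.0018,-0.0098,0,0],[0.18,0.0018,-0.0098,0,0],[0.18,0.0018,-0.0098,0,0],[0.18,0.0018,-0.0098,0,0],[0.18,0.0018,-0.0098,0,0],[0.18,0.0018,-0.0098,0,0],[0.18,0,0,0,0]],
  ],
)

```text
t: 9.0
eef_pos: [0.5374, -0.1387, 0.0474]
ee_rot: [-3.142, -0.0, -1.377]
force: [-0.4, 1.2, 0.1]
width: 0.0361
gripper_force: 0.0
```

Run:
```python
from m import *
s=arm.get_state();print(s['eef_pos'],s['ee_rot'],s['force'])
b=grab('side')['image'][200:280,320:420]
cv2.imwrite('pics/c4.png',cv2.resize(b,None,fx=7,fy=7,interpolation=cv2.INTER_CUBIC))
```

```text
[ 0.53738408 -0.13867393  0.04739976] [-3.14157638e+00 -3.76493115e-05 -1.37732575e+00] [-0.36431191  1.19138183  0.13684791]
```

View pics/c4.png

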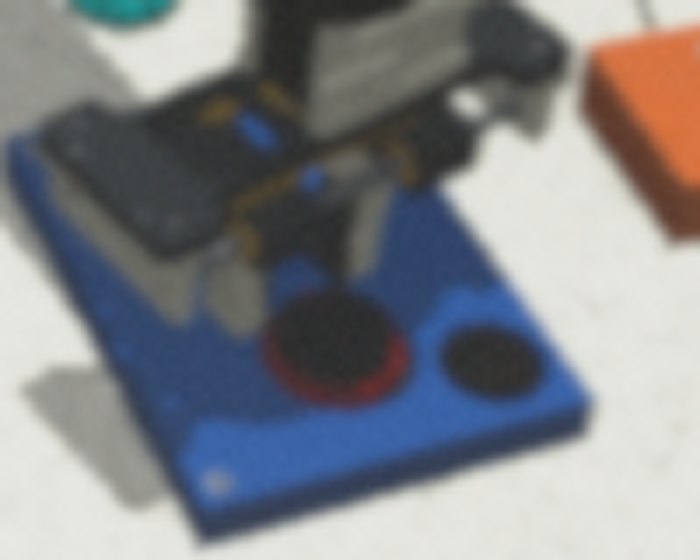

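Lens lies over the recess (ring about (340,350)), perhaps still tilted on its rear edge. I'll nudge it a few mm more, back off and look.

Call:
apply_moves(
  commands=[
    [[0.18,0.0009,-0.0049,0,0],[0.18,0.0009,-0.0049,0,0],[0.18,0.0009,-0.0049,0,0],[0.18,0.0009,-0.0049,0,0],[0.18,0,0,0,0],[0.18,0,0,0,0]],
  ],
)

```text
t: 9.65
eef_pos: [0.538, -0.1424, 0.0474]
ee_rot: [3.141, 0.0, -1.377]
force: [-1.0, -0.4, 0.5]
width: 0.0357
gripper_force: 0.0
```

Call:
apply_moves(
  commands=[
    [[0.18,-0.0045,0.0245,0,0],[0.18,-0.009,0.049,0,0],[0.18,-0.009,0.049,0,0],[0.18,-0.009,0.049,0,0],[0.18,-0.009,0.049,0,0],[0.18,-0.009,0.049,0,0],[0.18,0,0,0,0],[0.18,0,0,0,0]],
  ],
)

```text
t: 10.45
eef_pos: [0.5282, -0.088, 0.0475]
ee_rot: [-3.141, -0.0, -1.376]
force: [0.5, 0.1, -0.5]
width: 0.0361
gripper_force: 0.0
```

Run:
```python
from m import *
s=arm.get_state();print(s['eef_pos'],s['ee_rot'],s['force'])
d=grab('side');b=d['image'][200:280,320:420]
b=cv2.resize(b,None,fx=7,fy=7,interpolation=cv2.INTER_CUBIC)
e=b.copy()
c=np.array([.5430,-.1722]);a=np.linspace(0,2*np.pi,200)
for r,z,col in((.027,.023,(255,255,0)),(.024,.030,(0,255,255)),(.03,.022,(255,255,255))):
    p=w2p(d,np.c_[c[0]+r*np.cos(a),c[1]+r*np.sin(a),0*a+z]); p=(p-[320,200]+.5)*7
    cv2.polylines(e,[p.astype(np.int32)],True,col,1)
t=grab('top')['image'][150:220,350:420]
t=cv2.resize(t,None,fx=4,fy=4,interpolation=cv2.INTER_CUBIC)
o=np.zeros((560,800,3),np.uint8);k=lambda x:x[200:440,200:600]
o[:240,:400]=k(b);o[:240,400:800]=k(e);o[260:540,:280]=t
cv2.imwrite('pics/c5.png',o)
```

```text
[ 0.52822406 -0.08797929  0.04750929] [-3.14144342e+00 -2.47383889e-05 -1.37609702e+00] [ 0.54163941  0.08391549 -0.50475231]
```

View pics/c5.png

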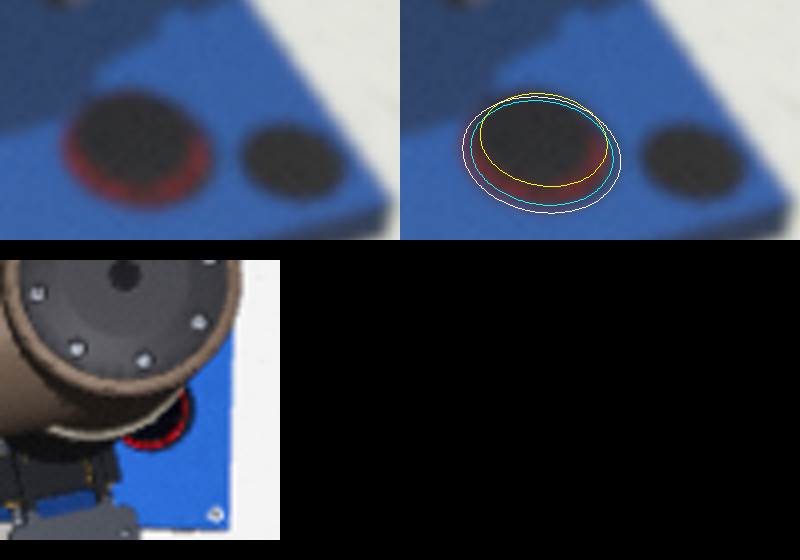

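Side view: the lens sits inside the recess outline; its ring and collar nearly match the seated model, and the cap is undisturbed. I'll clear the hand for an unobstructed check.

Call:
apply_moves(
  commands=[
    [[0.18,0,0.02,0.1,0],[0.18,0,0.03,0.15,0],[0.18,0,0.05,0.15,0],[0.18,0,0.1,0.15,0],[0.18,0,0.15,0.1,0],[0.18,0,0.15,0.1,0],[0.18,0,0.15,0,0],[0.18,0,0.15,0,0],[0.18,0,0.15,0,0],[0.18,-0.05,0.15,0,0],[0.18,-0.05,0.15,0,0],[0.18,-0.05,0.15,0,0]],
  ],
)

```text
t: 11.75
eef_pos: [0.4978, 0.1923, 0.1973]
ee_rot: [3.141, -0.0, -1.378]
force: [0.4, -0.4, -1.0]
width: 0.0359
gripper_force: 0.0
```

Run:
```python
from m import *
s=arm.get_state();print(s['eef_pos'],s['force'])
o=np.zeros((600,800,3),np.uint8)
a=np.linspace(0,2*np.pi,200)
for j,(n,x0,y0,w,h,k) in enumerate((('top',370,155,40,50,8),('side',350,235,55,30,8))):
    fr=[grab(n) for _ in range(8)]; d=fr[-1]; im=np.mean([f['image'] for f in fr],0).astype(np.uint8)
    b=cv2.resize(im[y0:y0+h,x0:x0+w],None,fx=k,fy=k,interpolation=cv2.INTER_CUBIC)
    if j==0: o[:400,:320]=b
    else: o[:240,340:780]=b
    i=im.astype(int); red=np.zeros(i.shape[:2],bool); red[y0:y0+h,x0:x0+w]=((i[...,2]>i[...,0]+15)&(i[...,2]>i[...,1]+25))[y0:y0+h,x0:x0+w]
    v,u=np.nonzero(red); W=p2w(d,np.c_[u,v],.023); cc,r=cv2.minEnclosingCircle(W[:,:2].astype(np.float32)); print(n,cc,r,len(u),(u.min(),u.max(),v.min(),v.max()))
    if j==0: rgb=i
    # dark incl red
    e=b.copy(); c=np.array(cc)
    for r,z,col in((.027,.023,(255,255,0)),(.024,.030,(0,255,255))):
        p=(w2p(d,np.c_[c[0]+r*np.cos(a),c[1]+r*np.sin(a),0*a+z])-[x0,y0]+.5)*k
        cv2.polylines(e,[p.astype(np.int32)],True,col,1)
    if j==1: o[300:540,340:780]=e
    # non-blue region (recess + lens)
    nb=np.zeros(i.shape[:2],np.uint8); nb[y0:y0+h,x0:x0+w]=((i[...,0]-i[...,2]<45))[y0:y0+h,x0:x0+w]
    N,_,st,ce=cv2.connectedComponentsWithStats(nb)
    for q in range(1,N):
        if st[q,4]>30: print(st[q],p2w(d,[ce[q]],.022)[0])
cv2.imwrite('pics/c6.png',o)
```

```text
[0.49784066 0.1922751  0.19734906] [ 0.3826888  -0.40502929 -0.953598  ]
top (0.5440219044685364, -0.1671079397201538) 0.027417806908488274 104 (np.int64(377), np.int64(396), np.int64(177), np.int64(196))
[370 155  40  50 173] [ 0.59621013 -0.20087646  0.022     ]
[390 161  14  14 163] [ 0.59564639 -0.19583124  0.022     ]
[376 177  22  21 360] [ 0.54387368 -0.16812515  0.022     ]
side (0.5409594774246216, -0.17418549954891205) 0.025324039161205292 44 (np.int64(359), np.int64(377), np.int64(249), np.int64(256))
[383 235  22  30 271] [ 0.62077033 -0.19757249  0.022     ]
[357 241  22  18 286] [ 0.54203257 -0.17052981  0.022     ]
[383 246  15  11 120] [ 0.59377558 -0.19842466  0.022     ]
```

View pics/c6.png

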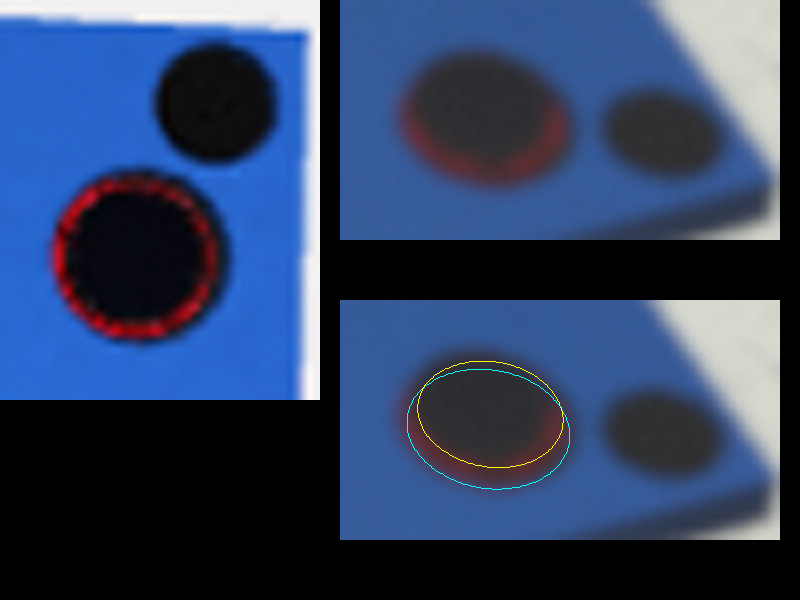

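The top view shows the ring overlapping the recess's rear rim by about 2–3 mm, with a gap at the front. So the lens front has dipped but its rear still rests on the rim, and it needs a few mm more push. Returning along the same path.

Call:
apply_moves(
  commands=[
    [[0.18,0.05,-0.15,0,0],[0.18,0.05,-0.15,0,0],[0.18,0.05,-0.15,0,0],[0.18,0,-0.15,0,0],[0.18,0,-0.15,0,0],[0.18,0,-0.15,0,0],[0.18,0,-0.15,-0.1,0],[0.18,0,-0.15,-0.1,0],[0.18,0,-0.1,-0.15,0],[0.18,0,-0.05,-0.15,0],[0.18,0,-0.03,-0.15,0],[0.18,0,-0.02,-0.1,0]],
  ],
)

```text
t: 13.75
eef_pos: [0.5272, -0.0892, 0.0454]
ee_rot: [3.14, 0.0, -1.378]
force: [0.0, 0.1, -0.4]
width: 0.0361
gripper_force: 0.0
```

Call:
apply_moves(
  commands=[
    [[0.18,0,0,0,0],[0.18,0.009,-0.049,-0.004,0],[0.18,0.009,-0.049,0,0],[0.18,0.009,-0.049,0,0],[0.18,0.009,-0.049,0,0],[0.18,0.0045,-0.0245,0,0],[0.18,0.0018,-0.0098,0,0],[0.18,0,0,0,0]],
  ],
)

```text
t: 14.55
eef_pos: [0.5366, -0.1348, 0.0466]
ee_rot: [-3.142, 0.0, -1.378]
force: [0.4, -0.4, 0.2]
width: 0.036
gripper_force: 0.0
```

Call:
apply_moves(
  commands=[
    [[0.18,0.0018,-0.0098,0,0],[0.18,0.0018,-0.0098,0,0],[0.18,0.0009,-0.0049,0,0],[0.18,0.0009,-0.0049,0,0],[0.18,0.0009,-0.0049,0,0],[0.18,0.0009,-0.0049,0,0],[0.18,0.0009,-0.0049,0,0],[0.18,0.0009,-0.0049,0,0],[0.18,0.0009,-0.0049,0,0],[0.18,0,0,0,0],[0.18,0,0,0,0]],
  ],
)

```text
t: 15.65
eef_pos: [0.5386, -0.1453, 0.0466]
ee_rot: [3.142, -0.0, -1.377]
force: [-0.2, 0.3, -0.3]
width: 0.0358
gripper_force: 0.0
```

```bash
cat > chk.py <<'E'
from m import *
s=arm.get_state();print(s['t'],s['eef_pos'],s['force'])
for j,(n,x0,y0,w,h) in enumerate((('top',370,155,40,50),('side',350,235,55,30))):
    fr=[grab(n) for _ in range(4)]; d=fr[-1]; i=np.mean([f['image'] for f in fr],0)
    red=np.zeros(i.shape[:2],bool); red[y0:y0+h,x0:x0+w]=((i[...,2]>i[...,0]+15)&(i[...,2]>i[...,1]+25))[y0:y0+h,x0:x0+w]
    v,u=np.nonzero(red); W=p2w(d,np.c_[u,v],.023); cc,r=cv2.minEnclosingCircle(W[:,:2].astype(np.float32)); print(n,cc,r,len(u),(u.min(),u.max(),v.min(),v.max()))
    nb=np.zeros(i.shape[:2],np.uint8); nb[y0:y0+h,x0:x0+w]=((i[...,0]-i[...,2]<45))[y0:y0+h,x0:x0+w]
    N,_,st,ce=cv2.connectedComponentsWithStats(nb)
    for q in range(1,N):
        if st[q,4]>30: print(st[q],ce[q],p2w(d,[ce[q]],.022)[0])
E
python3 chk.py
```

```text
15.65 [ 0.53858909 -0.14533241  0.04660896] [-0.15555586  0.31171288 -0.31458648]Traceback (most recent call last):
  File "chk.py", line 6, in <module>
    v,u=np.nonzero(red); W=p2w(d,np.c_[u,v],.023); cc,r=cv2.minEnclosingCircle(W[:,:2].astype(np.float32)); print(n,cc,r,len(u),(u.min(),u.max(),v.min(),v.max()))
                           ~~~^^^^^^^^^^^^^^^^^^^
  File "h.py", line 9, in p2w
    n=cv2.undistortPoints(np.array(uv,float).reshape(-1,1,2),np.array(d['mtx'],float),None).reshape(-1,2)
      ~~~~~~~~~~~~~~~~~~~^^^^^^^^^^^^^^^^^^^^^^^^^^^^^^^^^^^^^^^^^^^^^^^^^^^^^^^^^^^^^^^^^^
cv2.error: OpenCV(4.12.0) /io/opencv/modules/calib3d/src/undistort.dispatch.cpp:347: error: (-215:Assertion failed) CV_IS_MAT(_src) && CV_IS_MAT(_dst) && (_src->rows == 1 || _src->cols == 1) && (_dst->rows == 1 || _dst->cols == 1) && _src->cols + _src->rows - 1 == _dst->rows + _dst->cols - 1 && (CV_MAT_TYPE(_src->type) == CV_32FC2 || CV_MAT_TYPE(_src->type) == CV_64FC2) && (CV_MAT_TYPE(_dst->type) == CV_32FC2 || CV_MAT_TYPE(_dst->type) == CV_64FC2) in function 'cvUndistortPointsInternal'
```

```bash
sed -i 's/v,u=np.nonzero(red);/v,u=np.nonzero(red)\n    if len(u)<9: continue\n   /' chk.py; sed -i 's/^    *W=p2w/    W=p2w/' chk.py; python3 chk.py
```

```text
15.85 [ 0.53858556 -0.14527727  0.04663104] [0.20119862 0.89527091 0.60885056]
side (0.5423688292503357, -0.18252530694007874) 0.02261468581855297 24 (np.int64(362), np.int64(378), np.int64(250), np.int64(256))
[350 235  30  24 559] [364.49731664 245.50268336] [ 0.54149778 -0.15364988  0.022     ]
[384 235  21  30 273] [398.16849817 247.64835165] [ 0.62170886 -0.19535075  0.022     ]
[383 247  15  10 115] [389.8        251.35652174] [ 0.59369183 -0.19835054  0.022     ]
```

Call:
apply_moves(
  commands=[
    [[0.18,0.0009,-0.0049,0,0],[0.18,0.0009,-0.0049,0,0],[0.18,0,0,0,0],[0.18,-0.0045,0.0245,0,0],[0.18,-0.009,0.049,0,0],[0.18,-0.009,0.049,0,0],[0.18,-0.009,0.049,0,0],[0.18,-0.009,0.049,0,0],[0.18,-0.009,0.049,0,0],[0.18,-0.009,0.049,0,0],[0.18,0,0,0,0]],
  ],
)

```text
t: 17.35
eef_pos: [0.5271, -0.0823, 0.0467]
ee_rot: [-3.142, 0.0, -1.376]
force: [0.5, -0.5, 0.4]
width: 0.0358
gripper_force: 0.0
```

Call:
apply_moves(
  commands=[
    [[0.18,0,0.02,0.1,0],[0.18,0,0.03,0.15,0],[0.18,0,0.05,0.15,0],[0.18,0,0.1,0.15,0],[0.18,0,0.15,0.1,0],[0.18,0,0.15,0.1,0],[0.18,0,0.15,0,0],[0.18,0,0.15,0,0],[0.18,0,0.15,0,0],[0.18,-0.05,0.15,0,0],[0.18,-0.05,0.15,0,0],[0.18,-0.05,0.15,0,0]],
  ],
)

```text
t: 18.55
eef_pos: [0.4968, 0.1975, 0.1966]
ee_rot: [3.142, -0.0, -1.377]
force: [0.9, 0.8, 0.3]
width: 0.0358
gripper_force: 0.0
```

```bash
python3 chk.py
python3 - <<'E'
from m import *
# row/col profiles through lens centre, top
i=np.mean([grab('top')['image'] for _ in range(6)],0).astype(int)
print([tuple(i[186,c,[0,2]]) for c in range(374,401)])
print([tuple(i[r,387,[0,2]]) for r in range(173,201)])
E
```

```text
18.55 [0.49675006 0.19751183 0.19658231] [0.93083324 0.76193703 0.30054442]
top (0.5444226861000061, -0.16940252482891083) 0.02783443219959736 104 (np.int64(378), np.int64(397), np.int64(177), np.int64(196))
[370 155  40  50 171] [398.14619883 167.12280702] [ 0.59673326 -0.20058656  0.022     ]
[390 161  14  14 163] [396.39877301 167.5398773 ] [ 0.59564639 -0.19583124  0.022     ]
[377 176  21  22 357] [387.08963585 186.37254902] [ 0.54457673 -0.16912584  0.022     ]
side (0.5381342768669128, -0.17883136868476868) 0.024305883795022964 30 (np.int64(359), np.int64(377), np.int64(250), np.int64(256))
[383 235  22  30 271] [398.31734317 248.30627306] [ 0.62077033 -0.19757249  0.022     ]
[358 242  22  17 276] [368.24275362 250.17391304] [ 0.54255715 -0.17259166  0.022     ]
[383 246  15  11 121] [389.82644628 251.32231405] [ 0.59382208 -0.19827128  0.022     ]
[(np.int64(204), np.int64(41)), (np.int64(193), np.int64(39)), (np.int64(129), np.int64(35)), (np.int64(29), np.int64(39)), (np.int64(14), np.int64(88)), (np.int64(19), np.int64(134)), (np.int64(16), np.int64(21)), (np.int64(14), n
[... 706 characters left out ...]
9), np.int64(126)), (np.int64(14), np.int64(28)), (np.int64(14), np.int64(6)), (np.int64(16), np.int64(7)), (np.int64(13), np.int64(4)), (np.int64(15), np.int64(6)), (np.int64(17), np.int64(10)), (np.int64(15), np.int64(7)), (np.int64(15), np.int64(7)), (np.int64(18), np.int64(8)), (np.int64(16), np.int64(7)), (np.int64(17), np.int64(7)), (np.int64(16), np.int64(6)), (np.int64(17), np.int64(8)), (np.int64(17), np.int64(7)), (np.int64(16), np.int64(8)), (np.int64(15), np.int64(8)), (np.int64(12), np.int64(17)), (np.int64(20), np.int64(106)), (np.int64(31), np.int64(178)), (np.int64(68), np.int64(24)), (np.int64(164), np.int64(35)), (np.int64(208), np.int64(40)), (np.int64(209), np.int64(42))]
```

Run:
```python
from m import *
from scipy.ndimage import map_coordinates as mc
d=grab('top');i=np.mean([grab('top')['image'] for _ in range(6)],0)
o=cv2.imread('pics/top0.png').astype(float)
c0=np.array([.5440,-.1690])
rr=np.arange(.018,.037,.0004)
def half(a,lvl,first):  # radius where profile crosses lvl
    k=np.nonzero(a>lvl)[0]; return rr[k[0]]*1e3 if len(k) else -1
print('ang  rim0  rim1  collar/red start, red peak r, val')
for A in range(0,360,30):
    t=np.radians(A);P=np.c_[c0[0]+rr*np.cos(t),c0[1]+rr*np.sin(t),0*rr+.022]
    p=w2p(d,P); g=lambda im,ch:mc(im[...,ch],[p[:,1],p[:,0]],order=1)
    R=g(i,2); k=R[rr<.032].argmax()
    rs=np.clip(R-30,0,None)*(rr<.032)
    print(A,half(g(o,0),110,0).round(1),half(g(i,0),110,0).round(1),(rs@rr/rs.sum()*1e3).round(1),R[k].round())
# collar/ring red centroid fit
v,u=np.mgrid[172:202,372:402]; w=np.clip(i[172:202,372:402,2]-i[172:202,372:402,0]-10,0,None); print((w.sum()))
```

```text
ang  rim0  rim1  collar/red start, red peak r, val
0 30.4 29.6 27.0 118.0
30 30.4 30.0 25.0 113.0
60 30.0 29.6 24.5 115.0
90 30.0 29.2 23.2 135.0
120 30.0 29.6 23.3 149.0
150 30.0 29.6 23.8 130.0
180 30.0 29.6 24.8 174.0
210 29.6 29.2 25.6 136.0
240 30.4 30.0 27.0 92.0
270 30.4 30.0 28.6 42.0
300 30.4 30.0 28.0 58.0
330 30.8 30.8 27.4 125.0
6788.333333333333
```

Run:
```python
from m import *
from scipy.spatial.transform import Rotation as Ro
d=grab('side');K=8
im=np.mean([grab('side')['image'] for _ in range(6)],0)
s0=cv2.imread('pics/side0.png').astype(float)
sl=np.s_[235:265,350:381]
def frac(i): x=i[sl]; f=np.clip(1-(x[...,0]-x[...,2]-10)/75,0,1); f[:, -1]=0; return f
a=np.linspace(0,2*np.pi,120);z=0*a
rim=np.array([.5425,-.1735]); u=np.array([.19,-.98])
def poly(P): return ((w2p(d,P)-[350,235]+.5)*K).astype(np.int32)
def ren(off,tilt,zc=.012):
    m=np.zeros((30*K,31*K),np.uint8)
    cv2.fillPoly(m,[poly(np.c_[rim[0]+.03*np.cos(a),rim[1]+.03*np.sin(a),z+.022])],1)
    if off is not None:
        R=Ro.from_rotvec(np.r_[-u[1],u[0],0]*tilt)   # +: front down
        for r,h in((.027,.011),(.024,.018)):
            P=R.apply(np.c_[r*np.cos(a),r*np.sin(a),z+h])+np.r_[rim+u*off,zc]
            cv2.fillPoly(m,[poly(P)],1)
    m[:,-K:]=0
    return cv2.GaussianBlur(cv2.resize(m.astype(float),(31,30),interpolation=cv2.INTER_AREA),(0,0),1.0)
f0,f1=frac(s0),frac(im)
D=f1-f0
M0=ren(None,0)
print('areas',f0.sum(),M0.sum(),'diff sum',D.sum())
for n,o,t,zc in(('flat',.0027,0,.012),('flat0',0,0,.012),('rear up',-.003,.19,.017),('front up',.003,-.1,.0147),('all up',0,0,.022)):
    Q=ren(o,t,zc)-M0; print(n,Q.sum().round(1),'resid',np.abs(D-Q).sum().round(2))
```

```text
areas 257.17333333333335 297.99825079553415 diff sum 29.06666666666667
flat 0.3 resid 28.99
flat0 5.0 resid 25.6
rear up 37.4 resid 45.83
front up 7.0 resid 25.65
all up 54.0 resid 60.65
```

Run:
```python
from m import *
im=np.mean([grab('side')['image'] for _ in range(6)],0); s0=cv2.imread('pics/side0.png').astype(float)
f=lambda i:np.clip(1-(i[235:265,350:380,0]-i[235:265,350:380,2]-35)/50,0,1)
D=f(im)-f(s0);print(f(s0).sum(),D.sum())
for r in range(4,24): print(r+235,''.join('%3d'%round(10*x) for x in D[r]))
```

```text
284.24 20.76
239   0  0  0  0  0  0  0  0  0  0  0  0  0  0  0  0  0  0  0  0  0  0  0  0  0  0  0  0  0  0
240   0  0  0  0  0  0  0  0  0  0  0  0  0  0  0  0  0  0  0  0  0  0  0  0  0  0  0  0  0  0
241   0  0  0  0  0  0  0  0  0  0  0  0  0  0  0  1  1  2  2  2  1  0  0  0  0  0  0  0  0  0
242   0  0  0  0  0  0  0  0  0  0  0  0  0  1  2  2  3  4  5  5  4  3  3  2  0  0  0  0  0  0
243   0  0  0  0  0  0  0  0  0  0  0  0  2  2  1  1  0  0  0  1  2  3  5  5  3  1  0  0  0  0
244   0  0  0  0  0  0  0  0  0  0  1  1  0  0  0  0  0  0  0  0  0  0  1  2  5  3  1  0  0  0
245   0  0  0  0  0  0  0  0  0  1  0  0  0  0  0  0  0  0  0  0  0  0  0  0  0  3  2  1  0  0
246   0  0  0  0  0  0  0  0  1  0  0  0  0  0  0  0  0  0  0  0  0  0  0  0  0  0  2  2  1  0
247   0  0  0  0  0  0  0  0  1  0  0  0  0  0  0  0  0  0  0  0  0  0  0  0  0  0  0  2  2  1
248   0  0  0  0  0  0  0  1  0  0  0  0  0  0  0  0  0  0  0  0  0  0  0  0  0  0  0  0  3  1
249   0  0  0  0  0  0  0  1  0  0  0  0  0  0  0  0  0  0  0  0  0  0  0  0  0  0  0  0  1  2
250   0  0  0  0  0  0  0  1  0  0  0  0  0  0  0  0  0  0  0  0  0  0  0  0  0  0  0  0  0  2
251   0  0  0  0  0  0  0  1  0  0  0  0  0  0  0  0  0  0  0  0  0  0  0  0  0  0  0  0  0  3
252   0  0  0  0  0  0  0  0  2  0  0  0  0  0  0  0  0  0  0  0  0  0  0  0  0  0  0  0  0  3
253   0  0  0  0  0  0  0  0  1  1  0  0  0  0  0  0  0  0  0  0  0  0  0  0  0  0  0  0  0  3
254   0  0  0  0  0  0  0  0  1  2  0  0  0  0  0  0  0  0  0  0  0  0  0  0  0  0  0  0  2  2
255   0  0  0  0  0  0  0  0  0  1  3  0  0  0  0  0  0  0  0  0  0  0  0  0  0  0  0  2  3  0
256   0  0  0  0  0  0  0  0  0  0  1  3  3  0  0  0  0  0  0  0  0  0  0  0  0  0  3  3  1  0
257   0  0  0  0  0  0  0  0  0  0  0  0  1  3  4  1  0  0  0  0  0  0  0  0  2  4  2  0  0  0
258   0  0  0  0  0  0  0  0  0  0  0  0  0  0  1  2  2  3  4  3  4  3  2  2  2  1  0  0  0  0
```

The lens adds only a thin, even fringe to the recess outline in the side view. In the top view it no longer overlaps the rim, so it lies flat in the cell. Handing in.

```bash
python3 -c "
from station import arm
print(arm.job_done())"
```

```text
the job is handed in; nothing more can be done
None
```

The lens has been pushed into the large recess and, going by the last camera checks, lies flat on its bottom, with the cap still in place and the hand clear; the job is handed in, but no verdict was returned.

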